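Dock an exchangeable vial block on a bench mixer

ROBOT

A 6-joint arm with a two-finger parallel gripper is mounted at the origin on a cart in front of the work surface, level with it; the furniture and walls round the work are solid. World frame = base frame: x ahead of the robot, y to its left, z up, the work surface at z = 0. Lengths are in m, angles in rad, forces in N, time in s.
With the tool pointing down it reaches from about 0.275 to 0.75 m from the base axis. Payload 10.2 kg.
Tool frame: the origin (TCP) lies midway between the tips of the shut fingers; the grasp point (between the pads) lies 19 mm behind it (env.hold_point_z is the distance from the TCP to the grasp point, in m); z points along the fingers, y is the line along which they close (so a half turn about z gives the same grasp; the last joint's range is limited). The gripper opens to 85 mm and grips with 20 to 120 N. Pads are 22 mm wide; open, the fingers measure 114 mm over their backs; the gripper's body (76 mm by 85 mm) begins 54 mm behind the grasp point. The pads swing forward as they close: fully open they stand 13 mm farther back than shut.
Start: joints at [0.931, 0.313, 1.498, -0, 1.331, -0.223], TCP at [0.213, 0.48, 0.231] pointing down, gripper open.
Joint ranges: [-2.94, 2.94], [-0.97, 2.17], [0.19, 2.56], [-1.23, 4.37], [0.02, 3.11], [-2.88, 2.88]. Speed limits (rad/s): [2.39, 2.39, 3.01, 3.14, 3.14, 3.14].

INTERFACE

Orientations are given as a unit quaternion [x, y, z, w].
In Python, from bench import env, viewer, job, solver gives the robot as it stands (env), with the cameras (viewer), the job (job) and the kinematics (solver). Calls block until the motion is done:
- env.reach(position, orientation): joint-space move of the TCP to a pose.
- env.movel(position, velocity=0.15, frame=None, guard=None): straight line of the TCP; frame=None keeps the orientation; velocity is the mean speed in m/s. With guard (N) it stops when the force on the tool has changed by that much, and returns True; else False.
- env.set_joints(angles): joint-space move.
- env.release() and env.close_gripper(effort=None): open the fingers fully, or close them until they stop; effort is the grip in N (None keeps the last).
- env.hold(seconds).
- solver.ik(position, orientation): joint angles nearest the present ones, or None.
- env.sense(): the state.
- viewer.grab_frame(name): name is "scene" or "top"; returns a dict with "frame" (400x640x3 uint8, red, green, blue), "mtx" (3x3 intrinsics, pixels), "k1" (the pictures are not rectified: a ray, as slopes to the right and down, at radius r is drawn at 1 + k1 r^2 times it, then the intrinsics apply), "view" (4x4, takes a point from world to camera coordinates). Camera axes: x right, y down, z forward; pixel columns grow to the right and rows downward; lengths in m; the calibration is good to about 2 mm. A picture is of the moment at which its call begins. There is no depth.
A pose or a line that the arm cannot do raises env.MotionError and nothing moves.
- job.hand_in(): hands the job in; it is judged then, once.
The state is a dict: "clock": time; "joints": joint angles; "qvel": joint speeds; "joint_efforts": joint torques, N m; "position": TCP position; "ee_rot": TCP orientation; "contact_force": force on the tool from outside, world axes, zero at the start; "ft_torque": the same for the moment, N m; "finger_gap": opening from 0.0 (shut) to 1.0 (fully open); "gripper_force": force on a finger pad.
Only numpy, scipy, OpenCV 4.12 (cv2) and the standard library are available. Lean on these libraries where they do the work, as an engineer would, in place of code of your own. Each camera call takes 0.05 s, during which the arm holds its last target. There are 200 camera calls.

TASK

The vial block lies crooked on the mixer's bed, its rear propped up on the sprung catch bar. Press it down flat on the bed and, keeping it down, slide it back until its rear foot is fully home under the lip of the rear rail and the bar springs up into the groove beneath it; then slide it to the left along the rail until it is fully against the end stop, and let go. Leave the two vials and the beaker where they stand.

Things in the scene. Friction and masses are not known exactly. Their poses are not given: they have to be found in the camera images.
- mixer: Fixed low white bench mixer, 222 x 252 mm, front panel towards the robot. Origin: centre of its underside; x to its rear (away from the robot), y to its left, z up. Its flat dark bed, 200 x 230 mm, is at z = 58 mm. An aluminium rail runs along the rear of the bed, an end stop stands on its left. The docked block's origin is at mixer x = 22, y = 13, z = 58 mm
- rail_face (a point): on the rear rail (206 mm long in y, 18 mm high): middle of the foot of its upright face, at bed height, mixer x = 88, y = 0 mm; axes as the mixer's. The rail's lip hangs 14 mm forward (-x) of that face, its underside 7 mm above the bed
- end_stop_face (a point): on the end stop, a fixed bar 60 mm long in x, 16 mm wide, 18 mm high: middle of the foot of its face, which looks to -y, at bed height, mixer x = 36, y = 78 mm; axes as the mixer's
- catch_bar (a joint): sprung steel bar with a rounded crest in the bed at mixer x = 30 mm, y = -30 to 30 mm, 12 mm wide; 0 = fully up (crest 8 mm above the bed), 0.008 m = pressed flush with the bed; its spring pushes up with about 5.5 N when up, 8 N when flush
- block: Loose aluminium vial block, 0.4 to 0.7 kg, body 100 (x) x 130 (y) x 42 mm (z). Origin: in its bottom plane under the body's centre; x to its rear, y left, z up. Six 27 mm vial wells, three at each end, an open finger pocket between them. Starts 22 to 36 mm short of the rail, 15 to 35 mm short of the end stop, turned up to 0.1 rad, rear propped up about 0.1 rad on the catch bar
- pocket_floor (a point): centre of the floor of the block's rectangular finger pocket, in the middle of its top: 46 mm (x) x 53 mm (y), 22 mm deep, upright walls; the floor is 20 mm above the block's bottom; axes as the block's
- rear_edge (a point): middle of the bottom rear edge of the block's foot, a 5 mm thick flange along its whole rear side that sticks out 16 mm beyond the body, to block x = 66 mm. Under the block a 12 mm deep groove runs along y from block x = 0 to 16 mm; it takes the catch bar when the block is home
- left_face (a point): middle of the bottom edge of the block's left end face (block y = 65 mm)
- vial_a: brown vial with a cap, 25 mm across, 68 mm tall, standing; origin under its centre; bystander
- vial_b: a second such vial; bystander
- beaker: clear beaker, 72 mm across, 87 mm tall, standing; origin under its centre; bystander

How it is judged:
By the outcome, as a careful person would: the job done as asked, in the order asked, and still so for the second after the job is handed in, with the robot touching nothing.
It also fails if it takes over 40 s, if anything falls off the work surface, if the arm or the gripper's body presses on something with over 40 N, if the wrist force passes 120 N, or if a joint passes its speed limit or range.

## Working session

There is one attempt and no reset: what is moved stays moved. The work goes in short steps, each a Python script; the robot and the scene stay as the last script left them, time stands still between calls to the robot, and variables do not carry over. Pictures are saved under pics/ and viewed, at most 10 in all, crops included, and the job is handed in when it is done.

```bash
mkdir -p pics; ls
python3 - <<'E'
from bench import env, viewer, job, solver
import cv2,numpy as np
for n in("scene","top"):
    f=viewer.grab_frame(n); cv2.imwrite(f"pics/{n}0.png",f["frame"][:,:,::-1]); print(n,f["mtx"].tolist(),f["k1"],np.round(f["view"],4).tolist())
s=env.sense(); print(s["ee_rot"],s["position"],s["clock"],env.hold_point_z)
E
```

```text
bench.py
pics
scene [[467.27123217628076, 0.0, 318.3471991173806], [0.0, 467.27123217628076, 202.7800177831486], [0.0, 0.0, 1.0]] -0.0728909610766566 [[0.8728, -0.4878, 0.0141, -0.3021], [-0.3527, -0.6506, -0.6725, 0.4413], [0.3373, 0.582, -0.7399, 0.5657], [0.0, 0.0, 0.0, 1.0]]
top [[398.11817562264827, 0.0, 321.32107281468245], [0.0, 398.11817562264827, 203.34331971727946], [0.0, 0.0, 1.0]] -0.003830797771924854 [[-0.023, -0.9996, 0.0182, 0.2729], [-0.9903, 0.0203, -0.1372, 0.5154], [0.1368, -0.0212, -0.9904, 0.8796], [0.0, 0.0, 0.0, 1.0]]
[ 2.06903856e-01  9.78361120e-01 -4.99295940e-04 -2.52102554e-04] [0.21240192 0.47988026 0.23080346] 0.1 0.0187
```

View pics/scene0.png

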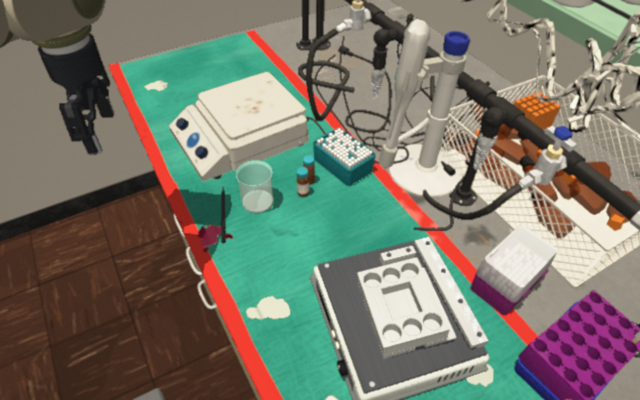

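View pics/top0.png

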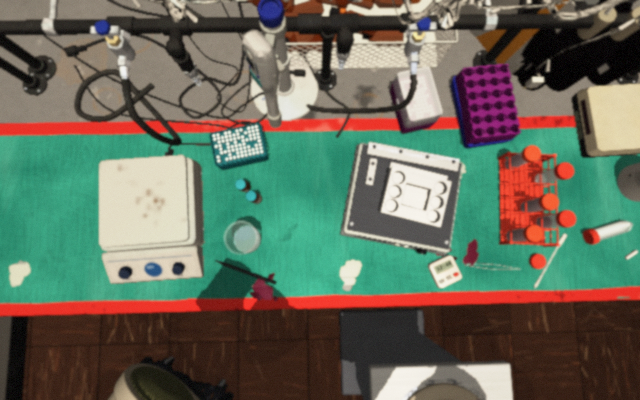

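The mixer with the block is at about (400,320) in the scene picture and (405,195) in the top one. The vials and beaker are well away to the left. I'll enlarge both views for measurement.

Run:
```python
import cv2
a=cv2.imread("pics/scene0.png")[230:400,300:500]; cv2.imwrite("pics/sc.png",cv2.resize(a,None,fx=3.5,fy=3.5,interpolation=cv2.INTER_CUBIC))
a=cv2.imread("pics/top0.png")[135:260,335:475]; cv2.imwrite("pics/tc.png",cv2.resize(a,None,fx=4.75,fy=4.75,interpolation=cv2.INTER_CUBIC))
```

```text
(no output)
```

View pics/sc.png

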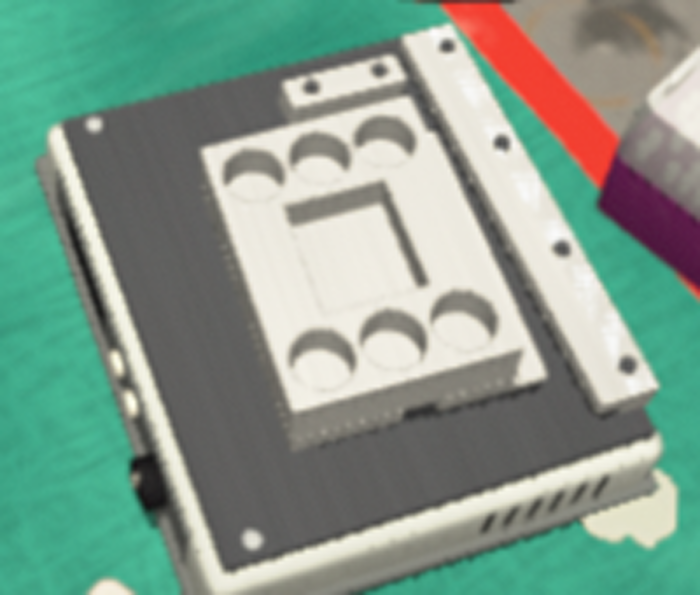

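View pics/tc.png

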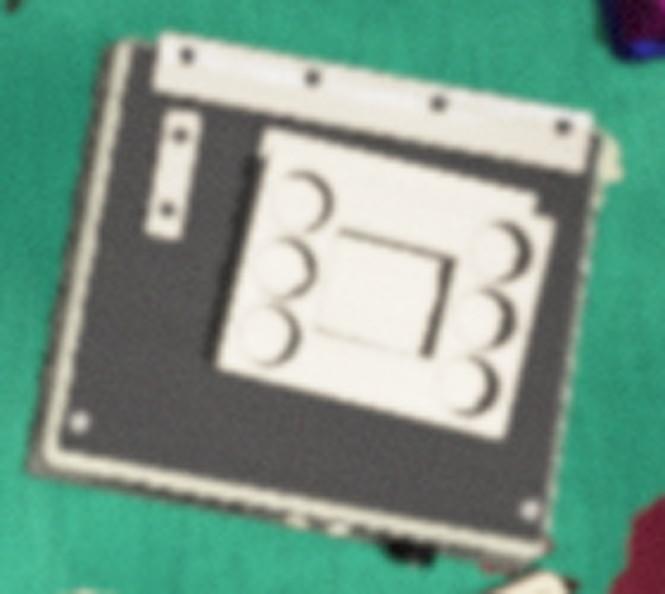

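The crops show the rail, end stop, block corners and pocket clearly: pocket at about (385,293) in the top crop and (355,247) in the scene crop. Next I'll fit the mixer and block poses from corner pixels.

```bash
cat > helpers.py <<'E'
import numpy as np, cv2
from scipy.optimize import least_squares
from scipy.spatial.transform import Rotation as R
def proj(f,P):
    V=f["view"]; return cv2.projectPoints(np.asarray(P,float),cv2.Rodrigues(V[:3,:3])[0],V[:3,3],f["mtx"],np.array([f["k1"],0,0,0.]))[0][:,0]
def crop(pts,s,ox,oy): return (np.array(pts,float)+.5)/s-.5+[ox,oy]
def mixerT(p,P): return R.from_euler('z',p[2]).apply(np.array(P)/1000)+[p[0],p[1],0]
def blockT(m,b,P): # b: x,y (mm in mixer), yaw, pitch; front bottom edge on bed
    Q=np.array(P,float)+[50,0,0]; Q=R.from_euler('y',-b[3]).apply(Q)-[50,0,0]
    Q=R.from_euler('z',b[2]).apply(Q)+[b[0],b[1],58]; return mixerT(m,Q)
E
cat > fit.py <<'E'
from helpers import *; from bench import env, viewer, job, solver
F={n:viewer.grab_frame(n) for n in("scene","top")}
T=lambda p:crop(p,4.75,335,135); S=lambda p:crop(p,3.5,300,230)
mt=[(74,103,76),(74,-103,76),(66,94,76),(66,78,76),(6,78,76),(6,94,76)]
mtp=T([(155,93),(583,172),(165,110),(202,115),(182,240),(146,233)])
ms=[(74,103,76),(6,94,76),(66,94,76),(66,78,76)]
msp=S([(403,40),(284,81),(390,55),(407,72)])
res=lambda p:np.r_[(proj(F["top"],mixerT(p,mt))-mtp).ravel(),(proj(F["scene"],mixerT(p,ms))-msp).ravel()]
r=least_squares(res,[.5,.1,-.2],loss="soft_l1"); m=r.x; print("mixer",m); print(np.round(res(m).reshape(-1,2),1).tolist())
k=[(-50,65,42),(-50,-65,42),(50,-65,42),(23,26.5,42),(23,-26.5,42),(-23,-26.5,42),(-23,26.5,42)]
kt=T([(218,367),(502,438),(553,217),(340,232),(450,258),(430,355),(316,330)])
k2=[(-50,65,42),(50,65,42),(-50,-65,42),(50,-65,42),(-23,26.5,42),(23,26.5,42),(23,-26.5,42),(-23,-26.5,42)]
ks=S([(202,150),(415,97),(292,412),(522,350),(285,208),(387,182),(428,283),(322,313)])
rb=lambda b:np.r_[(proj(F["top"],blockT(m,b,k))-kt).ravel(),(proj(F["scene"],blockT(m,b,k2))-ks).ravel()]
r=least_squares(rb,[-7,-10,0,.1],x_scale=[1,1,.01,.01],loss="soft_l1"); b=r.x; print("block",b); print(np.round(rb(b).reshape(-1,2),1).tolist())
print("floor",blockT(m,b,[(0,0,20),(12,0,20)]), "clock",env.sense()["clock"])
np.savez("pose.npz",m=m,b=b)
E
python3 fit.py
```

```text
mixer [ 0.53151192  0.07424071 -0.212116  ]
[[-0.7, -0.8], [0.2, -0.1], [0.5, -0.2], [-0.2, 0.1], [-0.6, -0.2], [-0.1, -0.1], [-0.7, -0.6], [-0.8, 0.8], [1.0, 0.1], [0.1, 2.4]]
block [ -2.21105647 -13.91777259  -0.06565941   0.0962403 ]
[[-0.3, -0.5], [-0.6, 0.0], [-0.0, 1.0], [0.0, -0.7], [1.0, 0.1], [0.0, 0.6], [-0.2, -0.5], [-0.2, 0.0], [-1.3, 0.2], [0.0, 0.3], [0.8, -0.1], [0.0, -0.3], [-0.7, -0.2], [0.1, 0.6], [0.8, -0.1]]
floor [[0.52434965 0.06169081 0.08271204]
 [0.53583627 0.05841543 0.08386514]] clock 0.2
```

```bash
cat >> helpers.py <<'E'
d=np.load("pose.npz"); m,b=d["m"],d["b"]
q=(R.from_euler('z',m[2])*R.from_quat([0,1,0,0])).as_quat()
def loc(p): return R.from_euler('z',-m[2]).apply(np.array(p)-[m[0],m[1],0])*1000   # world -> mixer mm
def show(env,t=""):
    s=env.sense(); print(t,"t%.1f"%s["clock"],"mix",np.round(loc(s["position"]),1),"F",np.round(R.from_euler('z',-m[2]).apply(s["contact_force"]),1)); return s
E
python3 - <<'E'
from helpers import *; from bench import env, viewer, job, solver
env.close_gripper(20)
p=blockT(m,b,[(6,0,20)])[0]; print(loc(p))
env.reach([p[0],p[1],.16],q); show(env,"above")
env.movel([p[0],p[1],.098],.12); show(env,"in")
print(env.movel([p[0],p[1],.074],.03,guard=4)); s=show(env,"touch")
f=viewer.grab_frame("scene"); cv2.imwrite("pics/s1.png",cv2.resize(f["frame"][200:400,270:510,::-1],None,fx=3,fy=3))
print(s["finger_gap"])
E
```

```text
[  1.59973687 -14.16834721  83.28859047]
above t2.9 mix [  1.4 -13.5 160.1] F [-0.9  0.1 -0.3]
in t3.6 mix [  1.9 -13.9  98.6] F [0.1 0.6 0.7]
True
touch t4.2 mix [  2.  -14.2  80.5] F [-0.4  0.6  4. ]
-0.0014487828170765226
```

View pics/s1.png

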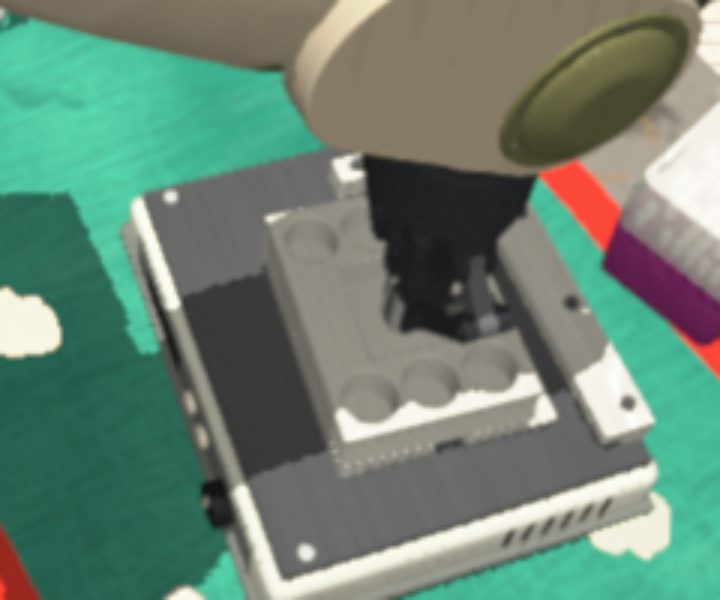

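The fingers stand in the pocket (around (440,310)) and the tip is on the floor. Next I'll press.

```bash
cat >> helpers.py <<'E'
def W(p): return mixerT(m,[p])[0]
def F(env): return R.from_euler('z',-m[2]).apply(env.sense()["contact_force"])
def press(env,cmd,target,step=.7,n=25):   # cmd: mixer mm target; lowers until Fz>=target
    for _ in range(n):
        if F(env)[2]>=target: break
        cmd[2]-=step; env.movel(W(cmd),.03)
    return cmd
E
python3 - <<'E'
from helpers import *; from bench import env, viewer, job, solver
c=loc(env.sense()["position"]); c=press(env,c,25); print(c); show(env,"pressed")
env.hold(.2); show(env)
np.save("c.npy",c)
E
```

```text
[  1.96158631 -14.18786341  75.11126729]
pressed t6.2 mix [  2.9 -14.2  77.9] F [-7.3 -3.2 29.4]
 t6.4 mix [  2.8 -14.2  77.9] F [-7.5 -2.4 29.6]
```

Run:
```python
from helpers import *; from bench import env, viewer, job, solver
c=np.load("c.npy")
while c[0]<42:
    c[0]+=2; env.movel(W(c),.03); s=show(env,"%.1f"%c[0]); f=F(env)
    if f[2]<20: c[2]-=.5
    if f[2]>36: c[2]+=.5
    if f[0]<-32: break
np.save("c.npy",c)
f=viewer.grab_frame("scene"); cv2.imwrite("pics/s2.png",cv2.resize(f["frame"][200:400,270:510,::-1],None,fx=3,fy=3))
```

```text
4.0 t6.7 mix [  3.  -14.2  77.9] F [-16.7  -4.3  36.6]
6.0 t6.9 mix [  4.  -14.1  77.9] F [-19.3  -3.   36.8]
8.0 t7.2 mix [  5.8 -14.   77.9] F [-18.2  -1.7  31.2]
10.0 t7.4 mix [  7.6 -13.9  77.9] F [-19.8  -1.2  32.9]
12.0 t7.7 mix [  9.6 -13.8  77.9] F [-19.1  -1.1  32.6]
14.0 t7.9 mix [ 11.6 -13.8  77.9] F [-18.8  -1.8  32.2]
16.0 t8.2 mix [ 13.6 -13.7  77.9] F [-19.1  -0.4  32.3]
18.0 t8.4 mix [ 15.6 -13.7  77.9] F [-19.5  -1.1  31.3]
20.0 t8.7 mix [ 17.7 -13.7  77.9] F [-19.2  -1.5  31.6]
22.0 t8.9 mix [ 20.2 -13.7  77.9] F [-16.3  -0.   29.4]
24.0 t9.2 mix [ 23.8 -13.7  78. ] F [-4.5  1.4 19.7]
26.0 t9.4 mix [ 25.5 -14.   77.9] F [-9.8 -2.2 26.9]
28.0 t9.7 mix [ 27.  -14.   77.9] F [-13.8  -1.5  28.8]
30.0 t9.9 mix [ 28.8 -13.9  77.9] F [-15.3  -0.6  30.3]
32.0 t10.2 mix [ 30.8 -13.8  77.9] F [-14.7  -1.   30.1]
34.0 t10.4 mix [ 32.3 -13.8  77.9] F [-18.1  -1.1  31.2]
36.0 t10.7 mix [ 32.4 -13.8  77.9] F [-28.1  -1.5  39.3]
38.0 t10.9 mix [ 33.7 -14.1  77.9] F [-31.5  -4.2  38. ]
40.0 t11.2 mix [ 34.5 -14.3  77.9] F [-36.   -5.8  39.4]
```

View pics/s2.png

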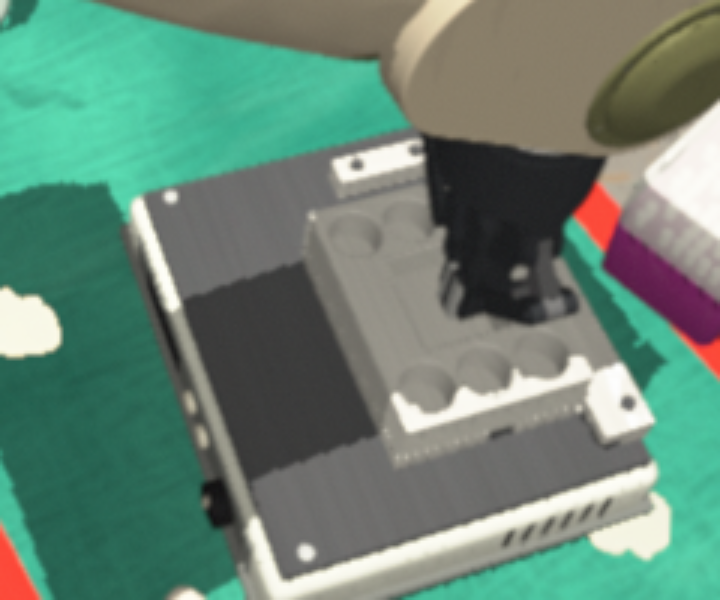

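The block now reaches the rail, with its body rear at the lip. I'll zoom in to check yaw and home position.

Run:
```python
from helpers import *; from bench import env, viewer, job, solver
show(env)
f=viewer.grab_frame("scene"); I=f["frame"][:,:,::-1].copy()
a=cv2.resize(I[255:365,365:495],None,fx=6,fy=6,interpolation=cv2.INTER_CUBIC)
for yaw,col in((0,(0,0,255)),):
    for y0 in(-14,):
        P=[(-50,65,42),(-50,-65,42),(-50,-65,0),(66,-65,0),(66,-65,5),(50,-65,42)]
        u=(proj(f,blockT(m,[22,y0,yaw,0],P))-[365,255]+.5)*6-.5
        print(np.round(u).tolist())
        for x in u: cv2.drawMarker(a,tuple(int(v) for v in x),col,cv2.MARKER_CROSS,9,1)
cv2.imwrite("pics/z2.png",a)
```

```text
t11.2 mix [ 34.5 -14.4  77.9] F [-35.6  -6.4  38.8]
[[45.0, 96.0], [244.0, 534.0], [217.0, 609.0], [629.0, 481.0], [634.0, 473.0], [616.0, 421.0]]
```

View pics/z2.png

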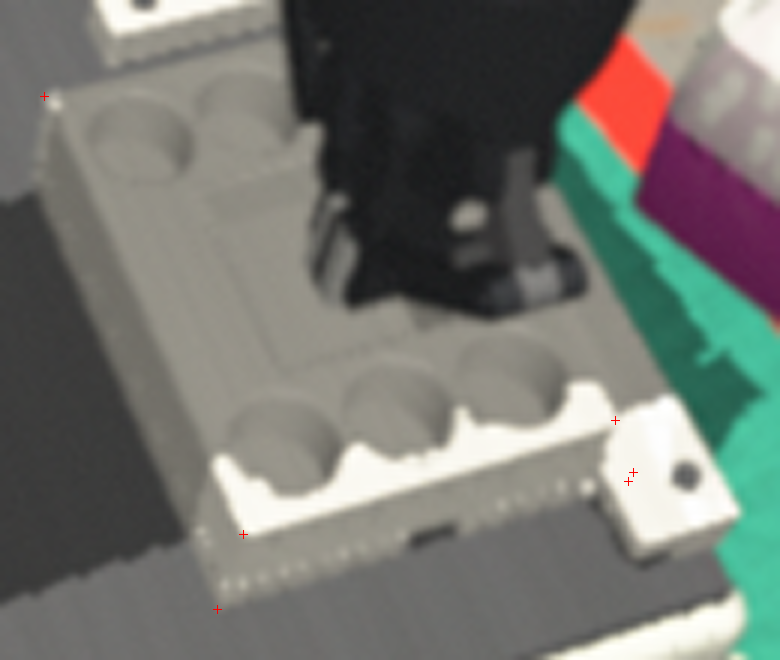

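Overlay crosses for "home, square" agree with the corners within about 1–2 mm; the left front corner (52,98) suggests a tiny remaining yaw. I'll ease the press and seat it harder.

Run:
```python
from helpers import *; from bench import env, viewer, job, solver
c=np.load("c.npy")
c[2]+=1.2; env.movel(W(c),.03); show(env,"eased")
for _ in range(4):
    if F(env)[0]<-42: break
    c[0]+=1.2; env.movel(W(c),.03); show(env,"%.1f"%c[0])
    if F(env)[2]>26: c[2]+=.5
np.save("c.npy",c)
f=viewer.grab_frame("scene"); I=f["frame"][:,:,::-1].copy()
a=cv2.resize(I[255:365,365:495],None,fx=6,fy=6,interpolation=cv2.INTER_CUBIC); cv2.imwrite("pics/z3.png",a)
# sub-pixel image motion of block front edge corners since z2
z=cv2.imread("pics/z2.png"); 
for (x,y) in((130,150),(240,430),(330,440)):
    t=z[y-45:y+45,x-45:x+45]; r=cv2.matchTemplate(a[y-60:y+60,x-60:x+60],t,cv2.TM_CCOEFF_NORMED); _,v,_,l=cv2.minMaxLoc(r); print(l[0]-15,l[1]-15,round(v,3))
```

```text
eased t11.5 mix [ 34.4 -14.4  78. ] F [-29.4  -4.9  24.4]
41.2 t11.8 mix [ 34.4 -14.4  78. ] F [-37.   -5.3  28.4]
42.4 t12.0 mix [ 34.4 -14.4  78.1] F [-41.4  -6.4  29.7]
43.6 t12.2 mix [ 34.5 -14.4  78.1] F [-45.8  -7.1  30.1]
0 0 0.983
0 -1 0.986
0 0 0.999
```

Run:
```python
from helpers import *; from bench import env, viewer, job, solver
c=np.load("c.npy")
c[0]=36.5; env.movel(W(c),.03); show(env,"easedx"); 
while F(env)[2]>18: c[2]+=.4; env.movel(W(c),.03)
c=press(env,c,12,.4); show(env,"press")
while c[1]<45:
    c[1]+=2.5; env.movel(W(c),.04); show(env,"%.1f"%c[1]); f=F(env)
    if f[2]<10: c[2]-=.4
    if f[2]>20: c[2]+=.4
    if f[0]<-15: c[0]-=.7
    if f[1]<-26: break
np.save("c.npy",c)
f=viewer.grab_frame("scene"); I=f["frame"][:,:,::-1].copy()
a=cv2.resize(I[235:365,355:495],None,fx=5.5,fy=4.6,interpolation=cv2.INTER_CUBIC); cv2.imwrite("pics/z4.png",a)
```

```text
easedx t12.7 mix [ 34.4 -14.1  78.9] F [-9.2 -0.3  4.1]
press t13.9 mix [ 34.4 -14.   78.1] F [-14.5  -1.4  15. ]
-11.7 t14.2 mix [ 34.5 -13.1  78. ] F [-16.5 -10.1  16.1]
-9.2 t14.4 mix [ 34.4 -10.8  78.1] F [-12.4 -10.6  12.7]
-6.7 t14.7 mix [34.5 -8.6 78. ] F [-12.  -13.5  14.1]
-4.2 t14.9 mix [34.5 -6.2 78. ] F [-11.4 -12.6  13.6]
-1.7 t15.2 mix [34.5 -3.8 78. ] F [-12.1 -13.   14.3]
0.8 t15.4 mix [34.5 -1.3 78. ] F [-11.5 -13.   14. ]
3.3 t15.7 mix [34.5  1.2 78. ] F [-11.4 -13.6  13.5]
5.8 t15.9 mix [34.5  3.7 78. ] F [-11.8 -13.8  13.9]
8.3 t16.2 mix [34.5  6.2 78. ] F [-11.3 -15.3  13.7]
10.8 t16.4 mix [34.5  8.7 78. ] F [-11.5 -14.   14.3]
13.3 t16.7 mix [34.5 11.2 78. ] F [-11.  -13.9  13.8]
15.8 t16.9 mix [34.5 13.7 78. ] F [-11.6 -13.9  13.4]
18.3 t17.2 mix [34.5 16.2 78. ] F [-11.2 -14.1  13.8]
20.8 t17.4 mix [34.5 18.7 78. ] F [-11.5 -14.4  13. ]
23.3 t17.7 mix [34.5 21.2 78. ] F [-11.1 -13.4  13.1]
25.8 t17.9 mix [34.6 23.7 78.1] F [-11.3 -13.8  14.5]
28.3 t18.2 mix [34.5 26.2 78. ] F [-11.2 -13.7  13.1]
30.8 t18.4 mix [34.5 26.5 78. ] F [-12.4 -27.6  15.5]
```

Run:
```python
from helpers import *; from bench import env, viewer, job, solver
c=np.load("c.npy")
for _ in range(2): c[1]+=1.2; env.movel(W(c),.03); show(env,"%.1f"%c[1])
# unload: come off the walls (left, then rear), then up
p=loc(env.sense()["position"])
c[1]=p[1]+.5; env.movel(W(c),.03); show(env,"y off")
c[0]=p[0]; env.movel(W(c),.03); show(env,"x off")
for _ in range(12):
    if F(env)[2]<2.5: break
    c[2]+=.4; env.movel(W(c),.03)
show(env,"z off")
c[0]-=3; c[1]-=4; c[2]+=.6; env.movel(W(c),.03); show(env,"clear")
c[2]=115; env.movel(W(c),.06); show(env,"up")
c[2]=230; env.movel(W(c),.15)
env.reach([.25,.4,.25],q); show(env,"away")
f=viewer.grab_frame("scene"); g=viewer.grab_frame("top")
a=cv2.resize(f["frame"][230:400,300:500,::-1],None,fx=3.5,fy=3.5,interpolation=cv2.INTER_CUBIC)
P=[(-50,65,42),(50,65,42),(-50,-65,42),(50,-65,42),(-50,-65,0),(66,-65,0)]
for x in (proj(f,blockT(m,[22,13,0,0],P))-[300,230]+.5)*3.5-.5: cv2.drawMarker(a,tuple(int(v) for v in x),(0,0,255),cv2.MARKER_CROSS,9,1)
cv2.imwrite("pics/s5.png",a)
a=cv2.resize(g["frame"][135:260,335:475,::-1],None,fx=4.75,fy=4.75,interpolation=cv2.INTER_CUBIC)
for x in (proj(g,blockT(m,[22,13,0,0],P[:4]))-[335,135]+.5)*4.75-.5: cv2.drawMarker(a,tuple(int(v) for v in x),(0,0,255),cv2.MARKER_CROSS,9,1)
cv2.imwrite("pics/t5.png",a)
```

```text
32.0 t18.7 mix [34.5 26.6 78. ] F [-13.2 -33.   16.8]
33.2 t19.0 mix [34.5 26.7 78. ] F [-14.6 -39.6  18.9]
y off t19.3 mix [34.6 26.3 78. ] F [-8.9 -7.3 12.1]
x off t19.6 mix [34.6 26.3 78.1] F [-3.  -6.3  7.8]
z off t20.1 mix [34.5 26.3 78.1] F [-0.5 -5.  -0. ]
clear t20.4 mix [31.4 23.2 79.1] F [-1.1  0.   0.8]
up t21.1 mix [ 31.4  23.2 114.8] F [-0.4  0.  -0.7]
away t23.7 mix [-343.   259.1  249.9] F [ 1.1  0.5 -0.8]
```

View pics/s5.png

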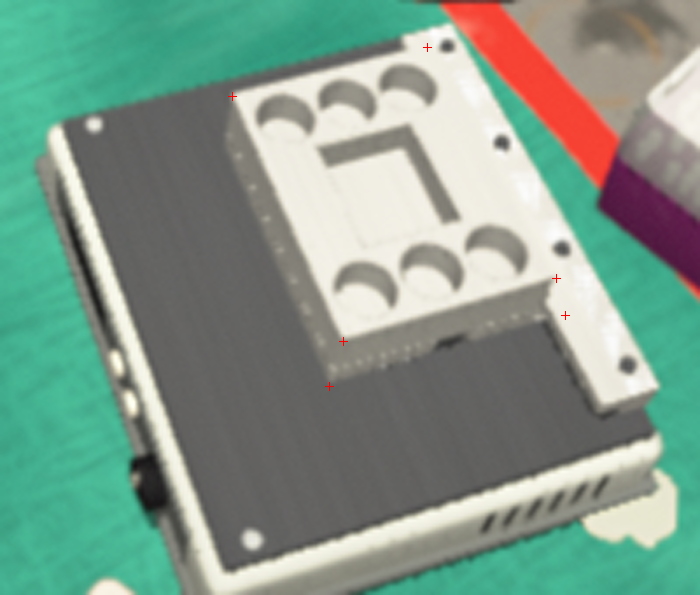

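View pics/t5.png

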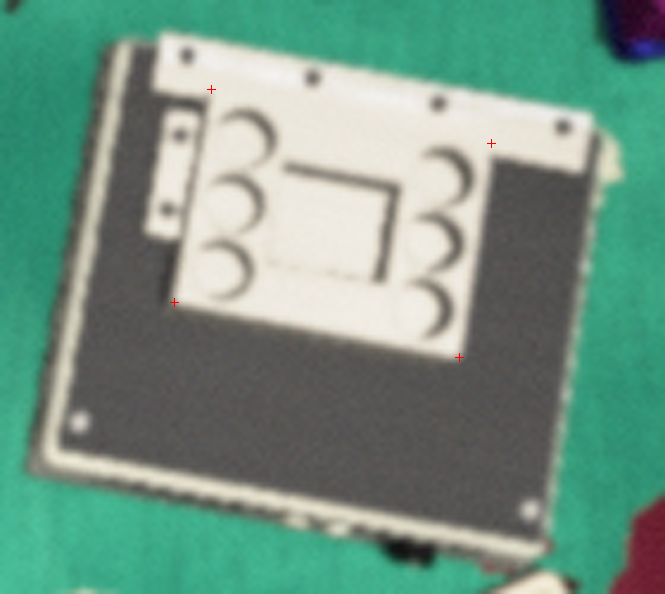

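The block sits flat without being held, so the bar must be in the groove. It is also under the lip and against the stop: the corners match the docked-pose crosses to about 1–2 px, e.g. front-left at (174,303) against (174,302) in the top crop. I'll hand in now.

```bash
python3 -c "
from bench import env, viewer, job, solver
print(job.hand_in())"
```

```text
the job is handed in; nothing more can be done
None
```

The block is pressed flat, home under the rail lip with the catch bar in its groove, and against the end stop; the arm is clear, the vials and beaker were not touched, and the job is handed in at about 24 s.

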